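Scrub out the glue pot

ROBOT

A 6-joint arm with a two-finger parallel gripper is mounted at the origin on the work surface. World frame = base frame: x ahead of the robot, y to its left, z up, the work surface at z = 0. Lengths are in m, angles in degrees, forces in N, time in s.
With the tool pointing down it reaches from about 0.3 to 0.75 m from the base axis. Payload 8.5 kg.
Tool frame: the origin (TCP) lies midway between the tips of the shut fingers; the grasp point (between the pads) lies 19 mm behind it (env.grasp_offset is the distance from the TCP to the grasp point, in m); z points along the fingers, y is the line along which they close (so a half turn about z gives the same grasp; the last joint's range is limited). The gripper opens to 85 mm and grips with 20 to 120 N. Pads are 22 mm wide; open, the fingers measure 114 mm over their backs; the gripper's body (76 mm by 85 mm) begins 54 mm behind the grasp point. The pads swing forward as they close: fully open they stand 13 mm farther back than shut.
Start: joints at [-76.564, 21.807, 74.336, -0, 83.858, -12.336], TCP at [0.239, -0.495, 0.231] pointing down, gripper open.
Joint ranges: [-178.18, 178.18], [-50.72, 133.34], [12.68, 142.11], [-81.47, 261.47], [9.98, 163.14], [-165.26, 165.26]. Speed limits (degrees/s): [136.94, 136.94, 180, 180, 180, 180].

INTERFACE

Orientations are given as a 3x3 rotation matrix whose columns are the frame's x, y, z axes.
In Python, from rig import env gives the robot as it stands.
- The arm moves only by the tool servo_tool, never from a script. Its argument "deltas" is text: rows parted by semicolons, each of 7 numbers parted by spaces: the opening, from 0 (shut) to 1 (fully open), then the shift along the tool's x, y, z in mm, then the turn, a rotation vector about the tool's x, y, z in rad. A call has 1 to 8 rows; each row shifts and turns the commanded pose from where the row before left it, along the tool's axes as they then stand; what a row does not reach is not made up. A row lasts 1/12 s, in which the tool goes at most 41.7 mm and 7.16 degrees, less where a joint would pass 70% of its speed; a pose out of reach is approached as far as the arm can. A call is refused whole if a number of a shift passes 41.7 or a number of a turn 0.125, either way. A call with a gripper value outside its range is refused whole. The fingers move at their own pace and stop on an object; "newtons" is the grip in N (left out, the last holds). Time passes only in rows, so rows that do not move let the fingers close. It gives the time, the measured TCP pose, the force, the opening and the grip force at its end, in the units of the state.
- env.observe(): the state, without advancing time (a new reading comes with each control period).
- env.get_image(name): name is "scene" or "top"; returns a dict with "img" (400x640x3 uint8, red, green, blue), "depth" (400x640 float32, m along the optical axis (not along the pixel's ray), 0 where there is no reading), "camera_matrix" (3x3 intrinsics, pixels), "world_to_cam" (4x4, takes a point from world to camera coordinates). Camera axes: x right, y down, z forward; pixel columns grow to the right and rows downward; lengths in m; the calibration is good to about 2 mm. A picture is of the moment at which its call begins.
- env.close_job(): hands the job in; it is judged then, once.
Trained networks look in a picture, given as the dict that the camera call returned (one of the last four; its "shot" number tells which), for a name from the list of things; names that differ only in an ending like _2 or _b are one class to them, and where a whole thing is asked for, a point or a joint stands for the part that bears it (a point fixed in the world has none). Each returns a list of dicts, best first, with "conf" (0 to 1); they miss things now and then, are a little off and sometimes report something else, mostly with a low value. They report only what shows in the picture. A call takes as long as a camera call.
- env.spot_in(name, picture): "bbox" ([centre column, centre row, width, height] in pixels, round what is visible of it).
- env.spot_point(name, picture): "uv" ([column, row] in pixels: a listed point, or the origin of a listed thing).
The state is a dict: "time_s": time; "q": joint angles; "qvel": joint speeds; "joint_efforts": joint torques, N m; "position": TCP position; "tool_rot": TCP orientation; "ft_force": force on the tool from outside, world axes, zero at the start; "wrist_torque": the same for the moment, N m; "grip_width": finger opening in m; "gripper_force": force on a finger pad.
Only numpy, scipy, OpenCV 4.12 (cv2) and the standard library are available. Lean on these libraries where they do the work, as an engineer would, in place of code of your own. Each camera call takes 0.05 s, during which the arm holds its last target. There are 200 camera calls.

TASK

Gently scrub out the glue pot: push its cover aside until the mouth is wholly clear, then work the long brush up and down inside with three strokes, each right down to the pot's floor and between strokes up until the top of the bristles is at the mouth. Then hang the brush back in the fork of its rack and leave the pot standing open to dry. Do not ram, shove or tip the pot, and leave the other things on the bench where they are.

Things in the scene. Friction and masses are not known exactly. Their poses are not given: they have to be found in the camera images.
- pot: Loose steel pot, about 1.3 kg, 115 mm tall, on a weighted foot 112 mm across and 12 mm thick. Round bore 66 mm across and 100 mm deep, wall 4 mm, inner floor 15 mm above the bench. Origin: centre of the underside; z up along the bore axis; y points from that axis to the cover's pivot, a pin on a small ear 50 mm off.
- pot_floor (a point): Centre of the pot's inner floor, 15 mm above the pot's underside; axes as the pot's.
- pot_pivot (a point): The cover's upright pivot axis, 50 mm from the bore axis along the pot's y, at the cover's underside (117 mm above the bench).
- cover_knob (a point): Middle of the upright knob on the cover (14 mm thick, 30 mm tall, from 122 to 152 mm above the bench), 70 mm from the pivot axis. When the cover is shut the knob is 20 mm from the bore axis, on the side away from the pivot.
- cover (a joint): Flat swing cover, a disc 74 mm across, top 122 mm above the bench (hub 126, pin 130), turning level about the pivot, disc centre 50 mm from it. rad: 0 shut, grows anticlockwise from above (the knob sets off along the pot's +x); stop at 2.3; the mouth is wholly clear from 1.63. It stays where left (about 0.4 N at the knob moves it) and does not lift.
- brush: Bottle brush, 0.14 kg, 220 mm long, round about z, hanging handle up. Origin: centre of its lower end (tip); z towards the handle. From the tip: head 50 mm long, soft bristles 63 mm across that give freely on a stiff core 40 mm across; stem 11 mm thick; steel collar 36 mm across from 145 to 155 mm; round wooden handle 22 mm thick from 155 to 220 mm.
- brush_grip (a point): A point in the handle on the brush's axis, 195 mm above the tip: where to grip it from above.
- rack: Fixed steel rack: drip plate, post, and on top two level prongs along its -x. The slot between them, 22 mm wide, is open at the -x end: the stem slides in and out there, collar above. Prong tops 165 mm above the bench; their ends, 32 to 38 mm from the seat, turn up to 171 mm: lift the collar over. Post 46 mm behind the seat; nothing higher. Origin: underside, below the seat.
- rack_seat (a point): The place in the fork where the centre of the collar's underside rests, level with the prong tops, 165 mm above the bench; axes as the rack's. The tip of the hung brush is 20 mm above the bench.
- tin: Bystander: closed tin can with a red label, 80 mm across, 110 mm tall. Origin: centre of the underside.
- tape: Bystander: roll of tape lying flat, 96 mm across, 25 mm tall. Origin: centre of the underside.
- corner: Bystander: L-shaped sample corner of pale wood moulding lying flat, legs 120 mm long, 28 mm tall. Origin: underside, middle of the 120 mm square that it spans.

How it is judged (in metres and radians):
On the way, in this order (a step that is already met when the one before it is completed fails the run):
1. the cover is swung aside until the mouth of the pot is wholly clear (value of joint cover above 1.65 rad), for 0.2 s.
2. the brush is down on the pot's floor for the first time (tip within 15 mm of it) (z of brush in the frame of pot_floor between -0.01 and 0.015 m and horizontal distance between brush and pot_floor below 0.02 m and angle between brush's own z axis and vertical below 0.25 rad), for 0.1 s.
3. the brush is drawn up until the top of the bristles is at the mouth (tip at least 42 mm above the floor) (z of brush in the frame of pot_floor between 0.042 and 0.13 m and horizontal distance between brush and pot_floor below 0.02 m and angle between brush's own z axis and vertical below 0.25 rad), for 0.1 s.
4. the brush is down on the pot's floor for the second time (tip within 15 mm of it) (all of step 2), for 0.1 s.
5. the brush is drawn up until the top of the bristles is at the mouth (tip at least 42 mm above the floor) (all of step 3), for 0.1 s.
6. the brush is down on the pot's floor for the third time (tip within 15 mm of it) (all of step 4), for 0.1 s.
At the end, for the whole second after the job is handed in: The cover is still swung aside (over 1.65 rad), the pot stands upright at rest (tilt under 0.05 rad), and the brush hangs at rest, upright (tilt under 0.15 rad), in the rack's fork: its axis within 25 mm of the seat and its collar lying on the prongs (within 4 mm in height) (value of joint cover above 1.65 rad and angle between pot's own z axis and vertical below 0.05 rad and linear speed of each of pot, brush below 0.02 m/s and horizontal distance between brush and rack_seat below 0.025 m and angle between brush's own z axis and vertical below 0.15 rad and z of brush in the frame of rack_seat between -0.149 and -0.141 m); the robot touches nothing.
It fails at once if the pot is tipped (over 0.15 rad) or shoved more than 40 mm (angle between pot's own z axis and vertical above 0.15 rad or distance of pot from where it was at the start of the episode above 0.04 m).
It fails at once if the brush is rammed into the pot (over 30 N) (contact force between brush and pot above 30 N).
It fails at once if the tin, the tape or the wooden corner is moved more than 25 mm (distance of any of tin, tape, corner from where it was at the start of the episode above 0.025 m).
It also fails if it takes over 72 s, if anything falls off the work surface, if the arm or the gripper's body presses on something with over 40 N, if the wrist force passes 120 N, or if a joint passes its speed limit or range.

## Working session

There is one attempt and no reset: what is moved stays moved. The work goes in short steps, Python scripts to look and compute and a tool call to move; the robot and the scene stay as the last step left them, time stands still between calls to the robot, and variables do not carry over. Pictures are saved under pics/ and viewed, at most 10 in all, crops included, and the job is handed in when it is done.

Besides the shell and the picture viewer there is one more tool, called as name(argument=value, ...) on one line, values as JSON. servo_tool: Moves the arm, as the interface text tells. Its arguments: {"type":"object","properties":{"deltas":{"type":"string"},"newtons":{"type":"number"}},"required":["deltas"]}

```bash
mkdir -p pics
cat > h.py <<'E'
import numpy as np, cv2
from rig import env
def px2w(p,u,v,z=None,depth=None):
    K=p["camera_matrix"];T=np.linalg.inv(p["world_to_cam"])
    r=T[:3,:3]@np.linalg.inv(K)@np.array([u,v,1.]);c=T[:3,3]
    return c+r*(depth if z is None else (z-c[2])/r[2])
E
python3 - <<'E'
from h import *
s=env.observe();print(s["time_s"],s["position"],s["tool_rot"],s["grip_width"],s["ft_force"])
P={n:env.get_image(n) for n in("scene","top")}
Z=dict(pot=0,pot_floor=.015,pot_pivot=.117,cover_knob=.137,brush=.02,brush_grip=.215,rack=0,rack_seat=.165,tin=0,tape=0,corner=0)
for n,p in P.items():
    cv2.imwrite(f"pics/{n}0.png",p["img"][:,:,::-1]); print(n,np.linalg.inv(p["world_to_cam"])[:3,3])
    for k,z in Z.items():
        for d in env.spot_point(k,p)[:2]:
            u,v=d["uv"];print(k,round(d["conf"],2),np.round(d["uv"],1),np.round(px2w(p,u,v,z),3))
E
```

```text
0.0 [ 0.23907284 -0.49499304  0.23070019] [[ 9.00528012e-01  4.34797862e-01 -3.43193750e-04]
 [ 4.34797884e-01 -9.00526923e-01  1.43607688e-03]
 [ 3.15347944e-04 -1.44244737e-03 -9.99998910e-01]] 0.08528036771835106 [-0.58980862  0.1591028  -0.11899823]
scene [ 1.23848568 -0.22820675  1.20271431]
pot 0.73 [352.8 194.8] [0.556 0.149 0.   ]
pot 0.48 [254.4 195.4] [ 0.442 -0.22   0.   ]
pot_floor 0.98 [355.  186.7] [0.531 0.166 0.015]
pot_floor 0.41 [255.4 202.7] [ 0.486 -0.224  0.015]
pot_pivot 0.75 [370.4 177.8] [0.572 0.2   0.117]
cover_knob 0.76 [354.  171.4] [0.54  0.146 0.137]
cover_knob 0.56 [255.5 204.5] [ 0.57  -0.225  0.137]
brush 0.56 [258.6 223.5] [ 0.58  -0.232  0.02 ]
brush 0.42 [370.8 177.4] [0.512 0.241 0.02 ]
brush_grip 0.71 [252.7 195. ] [ 0.581 -0.226  0.215]
rack 0.84 [259.5 223.9] [ 0.571 -0.23   0.   ]
rack_seat 0.74 [255.8 203.1] [ 0.583 -0.223  0.165]
tin 0.69 [339.1 250.1] [0.762 0.018 0.   ]
tape 0.54 [188.3 234.3] [ 0.535 -0.488  0.   ]
corner 0.95 [430.  180.8] [0.587 0.471 0.   ]
corner 0.28 [371.8 176.3] [0.495 0.254 0.   ]
top [ 0.53271972 -0.01376804  1.54343185]
pot 0.95 [268.  230.1] [0.536 0.16  0.   ]
pot_floor 0.63 [264.8 228. ] [0.543 0.169 0.015]
pot_pivot 0.66 [249.6 219.7] [0.569 0.204 0.117]
pot_pivot 0.36 [267.6 225.7] [0.55  0.148 0.117]
cover_knob 0.75 [267.4 231.6] [0.532 0.147 0.137]
brush 0.58 [381.9 213.6] [ 0.586 -0.215  0.02 ]
brush_grip 0.53 [398.5 214.2] [ 0.577 -0.237  0.215]
rack 0.81 [383.5 215.8] [ 0.58  -0.223  0.   ]
rack_seat 0.69 [389.1 213. ] [ 0.583 -0.217  0.165]
tin 0.83 [310.8 154.8] [0.787 0.016 0.   ]
tape 0.57 [467.6 225.4] [ 0.545 -0.499  0.   ]
```

Run:
```python
import cv2,numpy as np
a=cv2.imread("pics/top0.png");b=cv2.imread("pics/scene0.png")
A=cv2.resize(a[160:300,210:310],None,fx=4,fy=4,interpolation=2)
B=cv2.resize(a[160:300,330:430],None,fx=4,fy=4,interpolation=2)
cv2.imwrite("pics/m1.png",np.hstack([A,B]))
cv2.imwrite("pics/m2.png",cv2.resize(b[130:290,200:412],(795,600),interpolation=2))
```

```text
(no output)
```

View pics/m1.png

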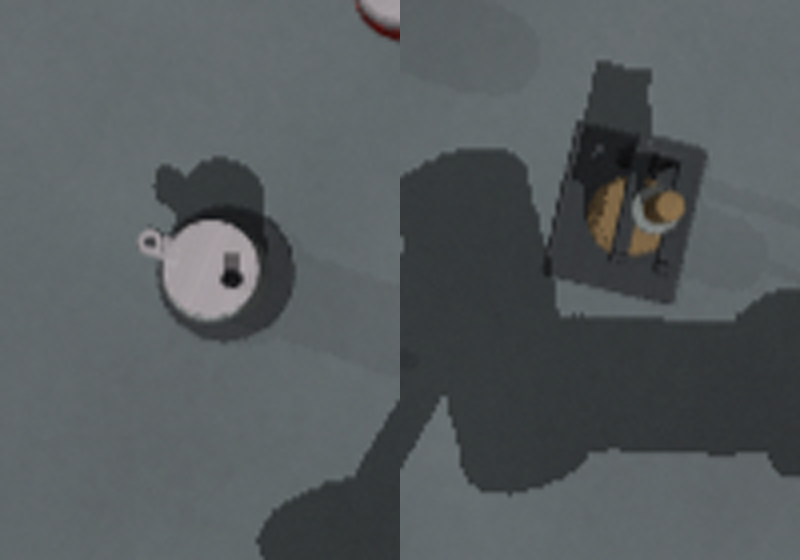

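View pics/m2.png

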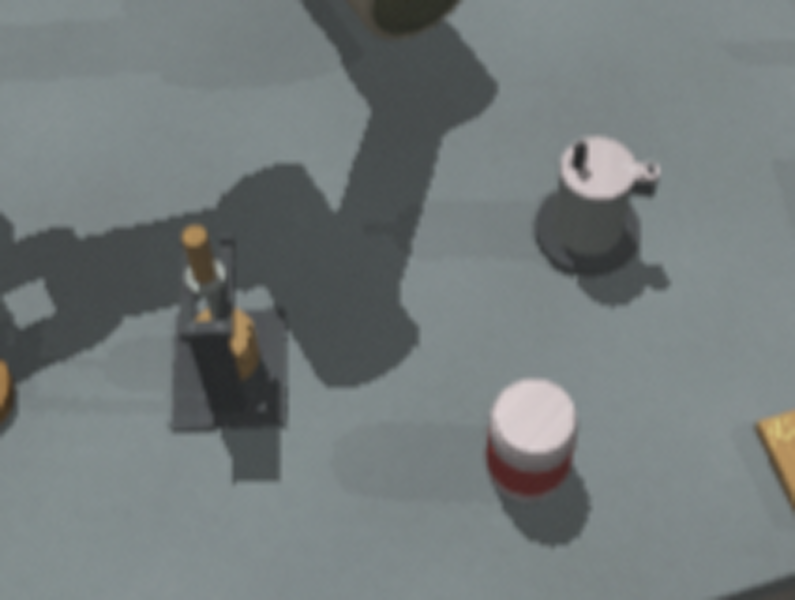

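View pics/top0.png

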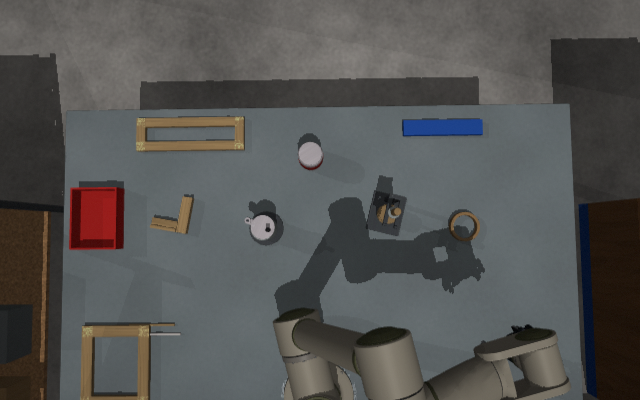

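```bash
cat >> h.py <<'E'
def cloud(p):
    d=p["depth"];K=p["camera_matrix"];v,u=np.nonzero(d>0);z=d[v,u]
    X=np.linalg.inv(K)@np.vstack([u,v,np.ones_like(u)])*z
    T=np.linalg.inv(p["world_to_cam"]);return (T[:3,:3]@X).T+T[:3,3]
def sel(C,x,y,r,z0,z1):
    return C[(np.hypot(C[:,0]-x,C[:,1]-y)<r)&(C[:,2]>z0)&(C[:,2]<z1)]
def circ(Q): 
    (a,b),r=cv2.minEnclosingCircle((Q[:,:2]*1000).astype(np.float32)); return np.round([a,b,r],1)
E
python3 - <<'E'
from h import *
for n in("top","scene"):
    p=env.get_image(n);C=cloud(p)
    print(n,"table",np.median(sel(C,.55,0,.05,-.02,.02)[:,2]))
    D=sel(C,.55,.16,.055,.117,.126);print("disc",len(D),circ(D),D.mean(0))
    c=circ(D)/1000
    for nm,x,y,r,a,b in[("knob",.545,.15,.04,.135,.16),("pin",.57,.205,.02,.11,.14),("foot",.54,.16,.08,.006,.02),("handle",.58,.22,.06,.228,.25),("collar",.58,.22,.06,.17,.18),("prong",.57,.22,.09,.16,.169),("prongend",.57,.22,.09,.1685,.1735),("rackplate",.57,.22,.15,.002,.02)]:
        if y>.2 and nm!="pin": y=-y
        Q=sel(C,x,y,r,a,b)
        if len(Q)>1: print(nm,len(Q),np.round(Q.mean(0),4),np.round(Q.min(0),3),np.round(Q.max(0),3),circ(Q))
        if nm=="prong": print(np.round(Q[::2],3).tolist())
        if nm=="rackplate": print(cv2.minAreaRect((Q[:,:2]*1000).astype(np.float32)))
    for k,u,v,z in[("disc",262.5,227.5,.122),("pin",247.5,220.3,.13),("knobtop",267.8,229.3,.152),("handletop",396,212,.24)]:
        if n=="top":print(k,px2w(p,u,v,z))
E
```

```text
top table 7.777343095316525e-06
disc 393 [550.1 170.6  43.7] [0.54830788 0.16696538 0.12166224]
knob 18 [0.5391 0.1453 0.1522] [0.533 0.14  0.149] [0.545 0.152 0.156] [539.3 146.    6.6]
pin 69 [0.5659 0.2018 0.1244] [0.552 0.186 0.118] [0.577 0.22  0.132] [569.1 202.6  17.5]
foot 389 [0.5413 0.1517 0.0116] [0.468 0.087 0.006] [0.613 0.236 0.02 ] [541.1 158.9  77.6]
handle 46 [ 0.5857 -0.2281  0.2389] [ 0.577 -0.237  0.231] [ 0.594 -0.218  0.245] [ 585.7 -228.6   10.3]
collar 73 [ 0.5826 -0.2245  0.174 ] [ 0.538 -0.25   0.17 ] [ 0.633 -0.204  0.18 ] [ 585.9 -232.4   48. ]
prong 223 [ 0.5995 -0.231   0.1648] [ 0.544 -0.263  0.16 ] [ 0.642 -0.196  0.169] [ 591.6 -229.2   52.7]
[[0.642, -0.222, 0.161], [0.642, -0.227, 0.166], [0.639, -0.222, 0.162], [0.639, -0.23, 0.166], [0.639, -0.236, 0.164], [0.636, -0.221, 0.166], [0.636, -0.227, 0.165], [0.636, -0.233, 0.168], [0.636, -0.239, 0.166], [0.636, -0.244, 0.168], [0.636, -0.251, 0.162], [0.633, -0.221, 0.164], [0.633, -0.23, 0.166], [0.633, -0.24, 0.161], [0.633, -0.248, 0.162], [0.633, -0.254, 0.163], [0.633, -0.26, 0.163], [0.63, -0.2
[... 4968 characters left out ...]
247, 0.163], [0.632, -0.238, 0.162], [0.633, -0.231, 0.161], [0.639, -0.225, 0.167], [0.639, -0.219, 0.163], [0.63, -0.257, 0.162], [0.633, -0.248, 0.163], [0.635, -0.239, 0.161], [0.639, -0.232, 0.164], [0.64, -0.223, 0.161], [0.635, -0.261, 0.167], [0.635, -0.255, 0.163], [0.636, -0.249, 0.161], [0.64, -0.242, 0.165], [0.64, -0.236, 0.162], [0.641, -0.23, 0.161], [0.644, -0.221, 0.161]]
prongend 35 [ 0.5905 -0.2258  0.1711] [ 0.55  -0.243  0.169] [ 0.607 -0.201  0.173] [ 575.4 -221.7   31.3]
rackplate 496 [ 0.605  -0.2278  0.0046] [ 0.429 -0.368  0.002] [ 0.714 -0.079  0.02 ] [ 569.7 -220.3  149.6]
((579.9102783203125, -213.715087890625), (272.26556396484375, 292.90625), 29.52179527282715)
```

servo_tool(deltas="0.45 20 -16 0 0 0 0;0.45 28 -23 0 0 0 0;0.45 28 -23 0 0 0 0;0.45 28 -23 0 0 0 0;0.45 28 -23 0 0 0 0;0.45 28 -23 0 0 0 0;0.45 28 -23 0 0 0 0;0.45 28 -23 0 0 0 0")

```text
time_s: 1.97
position: [0.357, -0.2403, 0.2315]
tool_rot: [[0.901, 0.434, 0.0], [0.434, -0.901, -0.0], [0.0, 0.0, -1.0]]
ft_force: [0.2, 0.1, -0.3]
grip_width: 0.0381
gripper_force: 0.0
```

servo_tool(deltas="0.45 28 -23 0 0 0 0;0.45 28 -23 0 0 0 0;0.45 28 -23 0 0 0 0;0.45 28 -23 0 0 0 0;0.45 28 -23 0 0 0 0;0.45 28 -23 0 0 0 0;0.45 28 -23 0 0 0 0;0.45 28 -23 0 0 0 0")

```text
time_s: 2.63
position: [0.4788, 0.023, 0.2315]
tool_rot: [[0.9, 0.435, 0.0], [0.435, -0.9, -0.0], [0.0, 0.0, -1.0]]
ft_force: [1.3, -1.4, -0.6]
grip_width: 0.0384
gripper_force: 0.0
```

servo_tool(deltas="0.45 28 -23 0 0 0 0;0.45 28 -22 0 0 0 0;0.45 28 -20 0 0 0 0;0.45 16 -10 0 0 0 0;0.45 0 0 0 0 0 -0.1;0.45 0 0 0 0 0 -0.1;0.45 0 0 0 0 0 -0.1;0.45 0 0 0 0 0 -0.1")

```text
time_s: 3.3
position: [0.5359, 0.1323, 0.2312]
tool_rot: [[0.656, 0.755, -0.0], [0.755, -0.656, 0.0], [-0.0, -0.0, -1.0]]
ft_force: [-0.1, -0.4, 0.2]
grip_width: 0.0384
gripper_force: 0.0
```

servo_tool(deltas="0.45 0 0 0 0 0 -0.1;0.45 0 0 0 0 0 -0.1;0.45 0 0 0 0 0 -0.1;0.45 0 0 0 0 0 0;0.45 0 0 0 0 0 0")

```text
time_s: 3.72
position: [0.5359, 0.1321, 0.2313]
tool_rot: [[0.411, 0.911, 0.0], [0.911, -0.411, -0.0], [0.0, 0.0, -1.0]]
ft_force: [0.1, 0.3, -0.6]
grip_width: 0.0381
gripper_force: 0.0
```

servo_tool(deltas="0.45 6 -1.5 -10 0 0 0;0.45 6.4 -1.2 0 0 0 0;0.45 0 0 30 0 0 0;0.45 0 0 30 0 0 0;0.45 0 0 30 0 0 0;0.45 0 0 15 0 0 0;0.45 0 0 8 0 0 0;0.45 0 0 0 0 0 0")

```text
time_s: 4.38
position: [0.5379, 0.1447, 0.1268]
tool_rot: [[0.41, 0.912, -0.003], [0.912, -0.41, -0.0], [-0.001, -0.003, -1.0]]
ft_force: [0.3, 0.2, 0.4]
grip_width: 0.0387
gripper_force: 0.0
```

Run:
```python
from h import *
s=env.observe();print(s["position"],s["ft_force"])
p=env.get_image("scene");b=p["img"][:,:,::-1]
cv2.imwrite("pics/s1.png",cv2.resize(b[130:230,300:433],(798,600),interpolation=2))
```

```text
[0.537904   0.14471539 0.12678031] [0.25756755 0.19491858 0.36739022]
```

View pics/s1.png

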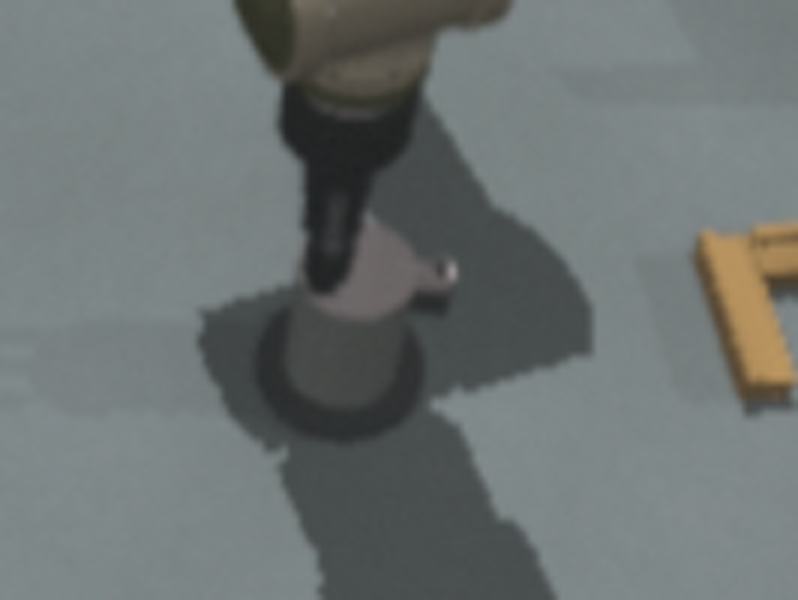

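The fingers straddle the knob (near pixel 330,270 in the crop), the pivot pin is at (450,270), and there is no contact force. Next I swing the cover.

servo_tool(deltas="0.45 0.2 4 0 0 0 -0.06;0.45 0.2 5 0 0 0 -0.07;0.45 0.35 7 0 0 0 -0.1;0.45 0.35 7 0 0 0 -0.1;0.45 0.35 7 0 0 0 -0.1;0.45 0.35 7 0 0 0 -0.1;0.45 0.35 7 0 0 0 -0.1;0.45 0.35 7 0 0 0 -0.1")

```text
time_s: 5.1
position: [0.5894, 0.142, 0.1301]
tool_rot: [[-0.308, 0.951, 0.003], [0.951, 0.308, 0.0], [-0.001, 0.003, -1.0]]
ft_force: [-1.2, -0.6, 0.2]
grip_width: 0.0385
gripper_force: 0.2
```

servo_tool(deltas="0.45 0.35 7 0 0 0 -0.1;0.45 0.35 7 0 0 0 -0.1;0.45 0.35 7 0 0 0 -0.1;0.45 0.35 7 0 0 0 -0.1;0.45 0.35 7 0 0 0 -0.1;0.45 0.35 7 0 0 0 -0.1;0.45 0.35 7 0 0 0 -0.1;0.45 0.35 7 0 0 0 -0.1")

```text
time_s: 5.77
position: [0.6308, 0.1777, 0.1302]
tool_rot: [[-0.897, 0.442, 0.003], [0.442, 0.897, 0.0], [-0.003, 0.001, -1.0]]
ft_force: [-0.8, -0.7, -0.2]
grip_width: 0.0383
gripper_force: 0.3
```

servo_tool(deltas="0.45 0.35 7 0 0 0 -0.1;0.45 0.35 7 0 0 0 -0.1;0.45 0.35 7 0 0 0 -0.1;0.45 0.35 7 0 0 0 -0.1;0.45 0.35 7 0 0 0 -0.1;0.45 0.2 5 0 0 0 -0.07;0.45 0.1 3 0 0 0 -0.03;0.45 0 0 0 0 0 0")

```text
time_s: 6.43
position: [0.6368, 0.2201, 0.1301]
tool_rot: [[-0.99, -0.139, 0.003], [-0.139, 0.99, 0.001], [-0.003, 0.0, -1.0]]
ft_force: [-0.2, -0.9, 0.3]
grip_width: 0.0383
gripper_force: 0.0
```

servo_tool(deltas="0.45 0 0 0 0 0 0;0.45 0 -4 0 0 0 0;0.45 0 0 0 0 0 0;0.45 0 0 -15 0 0 0;0.45 0 0 -30 0 0 0;0.45 0 0 -40 0 0 0;0.45 0 0 -40 0 0 0;0.45 -30 0 -20 0 0 0")

```text
time_s: 7.1
position: [0.6645, 0.2196, 0.2812]
tool_rot: [[-0.99, -0.138, 0.007], [-0.138, 0.99, 0.001], [-0.007, 0.0, -1.0]]
ft_force: [2.0, -0.8, 2.0]
grip_width: 0.0384
gripper_force: 0.0
```

Run:
```python
from h import *
s=env.observe();print(s["time_s"],s["position"],s["q"])
p=env.get_image("top");C=cloud(p);b=p["img"][:,:,::-1]
q=env.get_image("scene");bs=q["img"][:,:,::-1]
cv2.imwrite("pics/s2.png",np.hstack([cv2.resize(b[165:265,205:305],(400,400),interpolation=2),cv2.resize(bs[120:220,310:410],(400,400),interpolation=2)]))
for n,i in(("top",p),("scene",q)):
  for k,z in dict(pot=0,pot_floor=.015,pot_pivot=.117,cover_knob=.137,brush_grip=.215).items():
    for d in env.spot_point(k,i)[:1]: print(n,k,d["conf"],np.round(px2w(i,*d["uv"],z),3))
for w in(p,q):
    Q=sel(cloud(w),.5465,.162,.045,.105,.119);print(len(Q),circ(Q))
```

```text
7.1 [0.66451257 0.21955997 0.28117163] [ 8.61655641e+00  3.69803822e+01  3.98697185e+01  5.44121014e-03
  1.02752673e+02 -8.92990531e+01]
top pot 0.91 [0.554 0.154 0.   ]
top pot_floor 0.67 [0.552 0.166 0.015]
top pot_pivot 0.61 [0.564 0.206 0.117]
top cover_knob 0.56 [0.634 0.2   0.137]
top brush_grip 0.67 [ 0.585 -0.228  0.215]
scene pot 0.96 [0.541 0.158 0.   ]
scene pot_floor 0.84 [0.536 0.159 0.015]
scene pot_pivot 0.94 [0.573 0.205 0.117]
scene cover_knob 0.74 [0.644 0.205 0.137]
scene brush_grip 0.58 [ 0.583 -0.226  0.215]
88 [544.2 165.6  36.9]
94 [546.8 168.4  39.2]
```

View pics/s2.png

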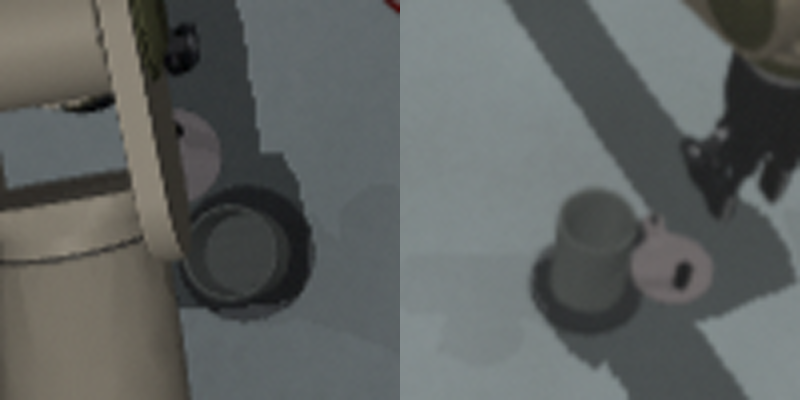

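The mouth is wholly clear: the disc sits at about (195,155) in the left crop with the knob at (180,130), the bore is at (240,250), and the pot has not shifted. Next is the brush.

servo_tool(deltas="1 6 -18 -20 0 0 0;1 11.5 -35 0 0 0 0;1 11.5 -35 0 0 0 0;1 11.5 -35 0 0 0 0;1 11.5 -35 0 0 0 0;1 11.5 -35 0 0 0 0;1 11.5 -35 0 0 0 0;1 11.5 -35 0 0 0 0")

```text
time_s: 8.37
position: [0.6163, -0.0545, 0.2934]
tool_rot: [[-0.99, -0.138, 0.0], [-0.138, 0.99, 0.0], [-0.0, 0.0, -1.0]]
ft_force: [1.2, -0.8, 0.8]
grip_width: 0.0856
gripper_force: 0.0
```

servo_tool(deltas="1 11.5 -35 0 0 0 0;1 11.5 -35 0 0 0 0;1 11.5 -35 0 0 0 0;1 11.5 -35 0 0 0 0;1 0 0 0 0 0 0.095;1 0 0 0 0 0 0.095;1 0 0 0 0 0 0.095;1 0 0 0 0 0 0.095")

```text
time_s: 9.03
position: [0.5906, -0.1981, 0.2933]
tool_rot: [[-0.97, 0.245, -0.0], [0.245, 0.97, 0.0], [0.0, 0.0, -1.0]]
ft_force: [0.6, 0.3, 0.7]
grip_width: 0.0851
gripper_force: 0.0
```

Run:
```python
from h import *
s=env.observe();print(s["time_s"],s["position"],s["tool_rot"])
for n in("top","scene"):
    w=env.get_image(n);C=cloud(w)
    Q=sel(C,.5465,.164,.045,.106,.119);print(n,len(Q),circ(Q))
    F=sel(C,.5465,.164,.07,.008,.016);print("foot",len(F),circ(F))
    K=sel(C,.637,.205,.02,.135,.16);print("knob",len(K),K.mean(0))
    D=sel(C,.617,.205,.05,.1195,.125);print("disc",circ(D))
    for k,z in dict(pot=0,pot_floor=.015,pot_pivot=.117).items():
        for d in env.spot_point(k,w)[:1]: print(k,d["conf"],np.round(px2w(w,*d["uv"],z),3))
```

```text
9.0333 [ 0.5905822  -0.19811007  0.29327473] [[-9.69645689e-01  2.44514237e-01 -1.62849199e-04]
 [ 2.44514212e-01  9.69645695e-01  1.60364159e-04]
 [ 1.97117345e-04  1.15677472e-04 -9.99999974e-01]]
top 104 [546.4 168.4  39.7]
foot 445 [540.5 168.   64.2]
knob 18 [0.63714612 0.20591741 0.14964685]
disc [612.3 209.   42.2]
pot 0.83 [0.54  0.166 0.   ]
pot_floor 0.89 [0.54  0.165 0.015]
pot_pivot 0.91 [0.568 0.209 0.117]
scene 88 [547.4 168.4  38.9]
foot 152 [549.5 164.6  54.3]
knob 18 [0.6408941  0.20677401 0.1443339 ]
disc [611.9 206.   44.5]
pot 0.55 [0.547 0.159 0.   ]
pot_floor 0.84 [0.549 0.16  0.015]
pot_pivot 0.59 [0.566 0.206 0.117]
```

servo_tool(deltas="1 -1.5 -15 0 0 0 0;1 -1.5 -15.6 0 0 0 0;1 0 0 30 0 0 0;1 0 0 30 0 0 0;1 0 0 25 0 0 0;1 0 0 12 0 0 0;1 0 0 0 0 0 0")

```text
time_s: 10.02
position: [0.5851, -0.2292, 0.193]
tool_rot: [[-0.971, 0.24, -0.005], [0.24, 0.971, 0.003], [0.006, 0.002, -1.0]]
ft_force: [0.4, 0.6, 0.0]
grip_width: 0.0855
gripper_force: 0.0
```

servo_tool(deltas="0.5 0 0 0 0 0 0;0.4 0 0 0 0 0 0;0 0 0 0 0 0 0;0 0 0 0 0 0 0;0 0 0 0 0 0 0;0 0 0 0 0 0 0", newtons=50)

```text
time_s: 10.52
position: [0.5866, -0.2285, 0.1972]
tool_rot: [[-0.971, 0.239, 0.001], [0.239, 0.971, -0.001], [-0.001, -0.001, -1.0]]
ft_force: [-1.3, 0.2, 3.3]
grip_width: 0.0207
gripper_force: 48.7
```

Run:
```python
from h import *
s=env.observe();print(s["time_s"],s["position"],s["grip_width"],s["gripper_force"],s["ft_force"])
b=env.get_image("scene")["img"][:,:,::-1]
cv2.imwrite("pics/s3.png",cv2.resize(b[150:250,200:333],(798,600),interpolation=2))
```

```text
10.5167 [ 0.58660155 -0.22851317  0.19715178] 0.020661522666398972 48.71922254562378 [-1.30212014  0.22067072  3.28089357]
```

View pics/s3.png

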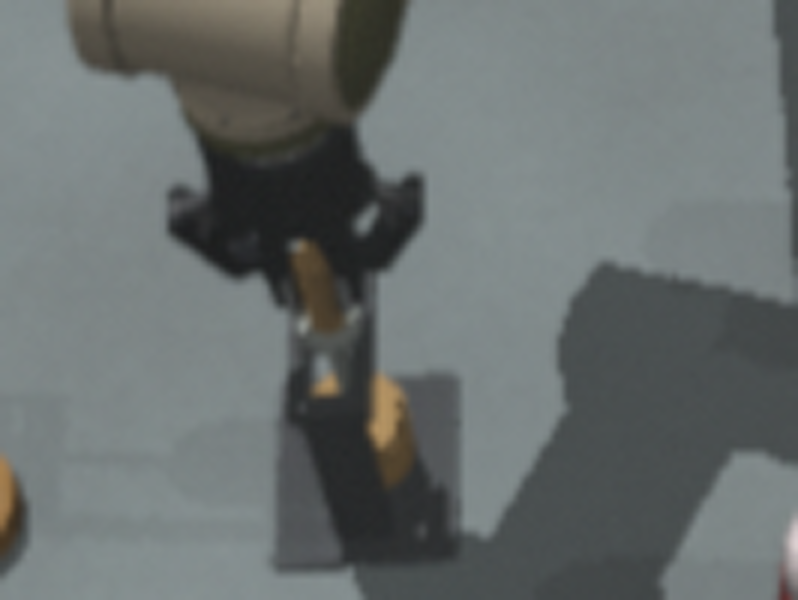

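The handle is held between the pads (width 20.7 mm, 49 N), with the collar at about (330,330) still on the prongs. Next I lift it and slide it out.

servo_tool(deltas="0 0 0 -5 0 0 0;0 0 0 -6 0 0 0;0 0 0 -6 0 0 0;0 0 0 0 0 0 0;0 8 0 0 0 0 0;0 15 0 0 0 0 0;0 15 0 0 0 0 0;0 15 0 0 0 0 0")

```text
time_s: 11.23
position: [0.5343, -0.2154, 0.2132]
tool_rot: [[-0.971, 0.239, -0.0], [0.239, 0.971, 0.0], [0.0, 0.0, -1.0]]
ft_force: [0.1, -0.2, -1.7]
grip_width: 0.0208
gripper_force: 48.9
```

servo_tool(deltas="0 15 0 0 0 0 0;0 12 0 0 0 0 0;0 5 0 0 0 0 0;0 0 0 -20 0 0 0;0 0 0 -35 0 0 0;0 0 0 -35 0 0 0;0 0 0 -35 0 0 0;0 0 0 0 0 0 0")

```text
time_s: 11.9
position: [0.5054, -0.2088, 0.3454]
tool_rot: [[-0.971, 0.239, 0.01], [0.239, 0.971, -0.007], [-0.012, -0.005, -1.0]]
ft_force: [-0.1, -0.5, -0.5]
grip_width: 0.0209
gripper_force: 49.4
```

Run:
```python
from h import *
s=env.observe();x,y,z=s["position"];print(s["time_s"],s["position"],s["grip_width"],s["ft_force"])
for n in("top","scene"):
    w=env.get_image(n);C=cloud(w)
    Q=sel(C,x,y,.06,z-.18,z-.12);print(n,"head",len(Q),Q.mean(0) if len(Q) else 0,Q.min(0),Q.max(0))
    for r in(.145,.15,.155,.16,.165,.17,.175,.18,.185): print(round(r,3),len(sel(C,x,y,.05,z-r-.005,z-r)),end=" ")
    for d in env.spot_point("brush",w)[:1]: print("tip",d["conf"],d["uv"],px2w(w,*d["uv"],z-.177))
    b=w["img"][:,:,::-1]
    if n=="scene": cv2.imwrite("pics/s4.png",cv2.resize(b[110:250,180:366],(797,600),interpolation=2))
```

```text
11.9 [ 0.5053503  -0.20878124  0.34541178] 0.02087767489155582 [-0.12484014 -0.50814269 -0.49273075]
top head 27 [ 0.54146114 -0.19831361  0.17666269] [ 0.4951807  -0.21073587  0.16579753] [ 0.56516443 -0.17967631  0.21565296]
0.145 0 0.15 0 0.155 0 0.16 3 0.165 2 0.17 4 0.175 6 0.18 1 0.185 1 tip 0.43 [247.6, 219.5] [0.56802544 0.20177648 0.16841178]
scene head 332 [ 0.516961   -0.20840185  0.1987361 ] [ 0.47610675 -0.23897413  0.16549056] [ 0.55553287 -0.17686034  0.22418224]
0.145 8 0.15 21 0.155 11 0.16 23 0.165 5 0.17 23 0.175 19 0.18 25 0.185 10 tip 0.71 [252.1, 182.6] [ 0.50027186 -0.2171678   0.16841178]
```

View pics/s4.png

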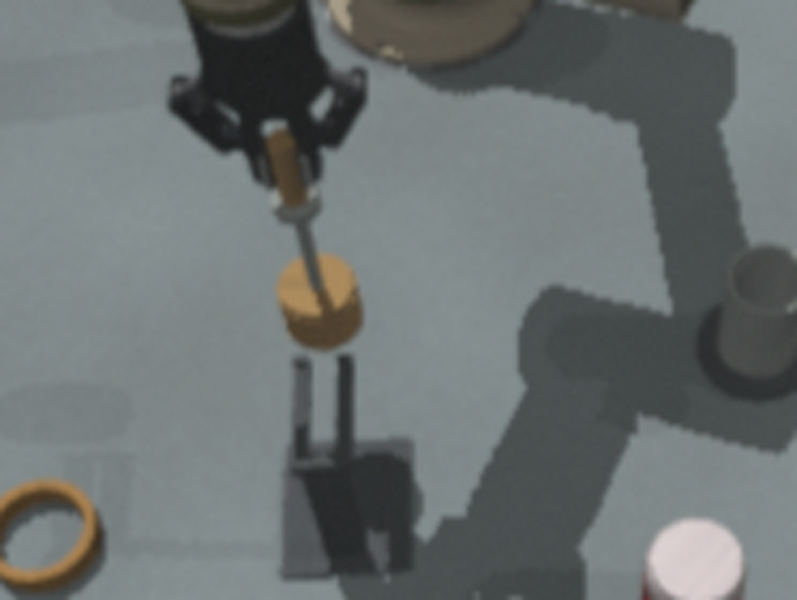

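The brush hangs upright and clear of the rack (head at about (320,300), prongs below it at (300–350,360)). Next I carry it over the pot.

servo_tool(deltas="0 2 14 0 0 0 0;0 3.8 28 0 0 0 0;0 3.8 28 0 0 0 0;0 3.8 28 0 0 0 0;0 3.8 28 0 0 0 0;0 3.8 28 0 0 0 0;0 3.8 28 0 0 0 0;0 3.8 28 0 0 0 0")

```text
time_s: 12.77
position: [0.5259, 0.005, 0.3372]
tool_rot: [[-0.971, 0.239, -0.002], [0.239, 0.971, 0.001], [0.002, 0.0, -1.0]]
ft_force: [0.2, -0.2, -1.1]
grip_width: 0.0208
gripper_force: 49.2
```

servo_tool(deltas="0 3.8 28 0 0 0 0;0 3.8 28 0 0 0 0;0 3.8 28 0 0 0 0;0 3.8 28 0 0 0 0;0 3.8 28 0 0 0 0;0 2 14 0 0 0 0;0 0 0 0 0 0 0;0 0 0 0 0 0 0")

```text
time_s: 13.43
position: [0.5424, 0.1582, 0.3372]
tool_rot: [[-0.971, 0.238, -0.002], [0.238, 0.971, -0.0], [0.002, -0.001, -1.0]]
ft_force: [-0.1, -0.2, -1.2]
grip_width: 0.0208
gripper_force: 49.3
```

Run:
```python
from h import *
s=env.observe();x,y,z=s["position"];print(s["time_s"],s["position"],s["grip_width"],s["ft_force"])
w=env.get_image("scene");C=cloud(w)
for nm,r0,r1 in(("collar",.018,.036),("head",.13,.175)):
    Q=sel(C,x,y,.05,z-r1,z-r0);print(nm,len(Q),Q.min(0),Q.max(0),Q.mean(0))
for k,zz in dict(brush=z-.177,pot_floor=.015,pot=0).items():
    for d in env.spot_point(k,w)[:1]: print(k,d["conf"],d["uv"],px2w(w,*d["uv"],zz))
b=w["img"][:,:,::-1]
cv2.imwrite("pics/s5.png",cv2.resize(b[100:220,280:440],(800,600),interpolation=2))
```

```text
13.4333 [0.54238584 0.15823331 0.33715965] 0.0208309887018801 [-0.0517219  -0.24597753 -1.15922764]
collar 64 [0.52603665 0.13947577 0.30207589] [0.56150685 0.17663816 0.31895017] [0.54966057 0.15467434 0.31126898]
head 243 [0.51437267 0.12711494 0.16216749] [0.57589071 0.1872279  0.20715207] [0.5547828  0.15272849 0.19289434]
brush 0.6 [356.1, 167.2] [0.54044452 0.15155143 0.16015965]
pot_floor 0.56 [354.0, 186.2] [0.52789148 0.16307361 0.015     ]
pot 0.82 [353.9, 191.8] [0.54373591 0.1581524  0.        ]
```

View pics/s5.png

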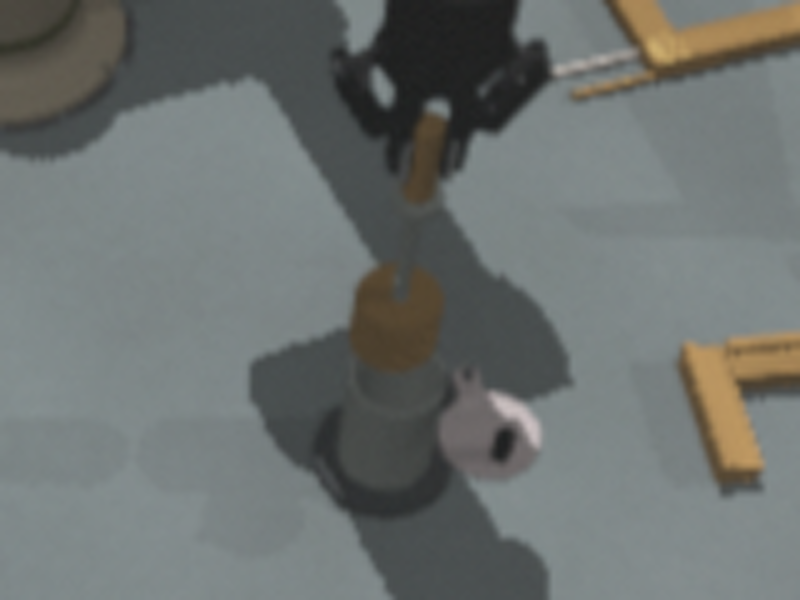

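The head (400,320) is just above the pot mouth (400,380), a few mm short toward +x and +y. I trim that and start down.

servo_tool(deltas="0 -1.2 2.8 0 0 0 0;0 -1.1 2.7 0 0 0 0;0 0 0 15 0 0 0;0 0 0 15 0 0 0;0 0 0 12 0 0 0;0 0 0 10 0 0 0;0 0 0 10 0 0 0;0 0 0 10 0 0 0")

```text
time_s: 14.3
position: [0.5466, 0.162, 0.2658]
tool_rot: [[-0.971, 0.24, 0.0], [0.24, 0.971, 0.0], [-0.0, 0.0, -1.0]]
ft_force: [1.3, -0.0, -0.6]
grip_width: 0.0205
gripper_force: 49.3
```

Run:
```python
from h import *
s=env.observe();print(s["position"],s["ft_force"],s["wrist_torque"])
for n in("scene",):
    w=env.get_image(n);C=cloud(w)
    D=sel(C,.617,.205,.05,.1195,.125);print("disc",circ(D))
    for k,zz in dict(pot_pivot=.117,pot=0).items():
        for d in env.spot_point(k,w)[:1]: print(k,d["conf"],d["uv"],px2w(w,*d["uv"],zz))
```

```text
[0.54663103 0.16197395 0.2657984 ] [ 1.30984447 -0.02171563 -0.59624747] [-0.03165928 -0.0231052  -0.02776102]
disc [612.6 210.2  43.2]
pot_pivot 0.94 [373.2, 178.4] [0.57792581 0.2087876  0.117     ]
pot 0.76 [353.7, 193.5] [0.55097529 0.15455614 0.        ]
```

servo_tool(deltas="0 0 0 12 0 0 0;0 0 0 12 0 0 0;0 0 0 12 0 0 0;0 0 0 12 0 0 0;0 0 0 10 0 0 0;0 0 0 6 0 0 0;0 0 0 3 0 0 0;0 0 0 0 0 0 0")

```text
time_s: 15.12
position: [0.5465, 0.1621, 0.1992]
tool_rot: [[-0.971, 0.24, -0.0], [0.24, 0.971, -0.0], [0.0, -0.0, -1.0]]
ft_force: [-0.4, 0.9, -1.1]
grip_width: 0.0208
gripper_force: 49.3
```

servo_tool(deltas="0 0 0 0 0 0 0;0 0 0 0 0 0 0")

```text
time_s: 15.28
position: [0.5468, 0.1621, 0.2]
tool_rot: [[-0.971, 0.239, 0.001], [0.239, 0.971, 0.0], [-0.001, 0.0, -1.0]]
ft_force: [1.5, -0.2, -1.6]
grip_width: 0.0209
gripper_force: 49.3
```

servo_tool(deltas="0 0 0 3 0 0 0;0 0 0 0 0 0 0;0 0 0 0 0 0 0")

```text
time_s: 15.53
position: [0.5464, 0.1621, 0.1963]
tool_rot: [[-0.971, 0.239, -0.0], [0.239, 0.971, -0.0], [0.0, -0.0, -1.0]]
ft_force: [0.2, -0.8, -1.0]
grip_width: 0.0205
gripper_force: 49.3
```

servo_tool(deltas="0 0 0 -8 0 0 0;0 0 0 -12 0 0 0;0 0 0 -12 0 0 0;0 0 0 -12 0 0 0;0 0 0 -8 0 0 0;0 0 0 0 0 0 0;0 0 0 0 0 0 0;0 0 0 0 0 0 0")

```text
time_s: 16.2
position: [0.5462, 0.1621, 0.2477]
tool_rot: [[-0.971, 0.239, -0.001], [0.239, 0.971, -0.0], [0.001, -0.0, -1.0]]
ft_force: [0.8, -0.3, -1.9]
grip_width: 0.0212
gripper_force: 49.3
```

servo_tool(deltas="0 0 0 8 0 0 0;0 0 0 12 0 0 0;0 0 0 12 0 0 0;0 0 0 10 0 0 0;0 0 0 7 0 0 0;0 0 0 3 0 0 0;0 0 0 0 0 0 0;0 0 0 0 0 0 0")

```text
time_s: 16.87
position: [0.5467, 0.1621, 0.1966]
tool_rot: [[-0.971, 0.239, 0.0], [0.239, 0.971, 0.0], [-0.0, 0.0, -1.0]]
ft_force: [-0.0, 0.0, -2.8]
grip_width: 0.0206
gripper_force: 49.3
```

servo_tool(deltas="0 0 0 0 0 0 0")

```text
time_s: 16.95
position: [0.5467, 0.1621, 0.1969]
tool_rot: [[-0.971, 0.239, 0.001], [0.239, 0.971, 0.0], [-0.001, 0.0, -1.0]]
ft_force: [0.3, -0.2, -1.3]
grip_width: 0.021
gripper_force: 49.3
```

servo_tool(deltas="0 0 0 -8 0 0 0;0 0 0 -12 0 0 0;0 0 0 -12 0 0 0;0 0 0 -12 0 0 0;0 0 0 -8 0 0 0;0 0 0 0 0 0 0;0 0 0 0 0 0 0;0 0 0 0 0 0 0")

```text
time_s: 17.62
position: [0.5462, 0.1621, 0.2478]
tool_rot: [[-0.971, 0.239, -0.001], [0.239, 0.971, -0.0], [0.001, -0.0, -1.0]]
ft_force: [-0.1, -0.7, -1.4]
grip_width: 0.0205
gripper_force: 49.3
```

servo_tool(deltas="0 0 0 8 0 0 0;0 0 0 12 0 0 0;0 0 0 12 0 0 0;0 0 0 10 0 0 0;0 0 0 7 0 0 0;0 0 0 3 0 0 0;0 0 0 0 0 0 0;0 0 0 0 0 0 0")

```text
time_s: 18.28
position: [0.5466, 0.1621, 0.1965]
tool_rot: [[-0.971, 0.239, 0.0], [0.239, 0.971, 0.0], [-0.0, 0.0, -1.0]]
ft_force: [-0.3, -0.9, -1.3]
grip_width: 0.0208
gripper_force: 49.3
```

servo_tool(deltas="0 0 0 0 0 0 0;0 0 0 0 0 0 0;0 0 0 0 0 0 0")

```text
time_s: 18.53
position: [0.5466, 0.1621, 0.1968]
tool_rot: [[-0.971, 0.239, 0.001], [0.239, 0.971, 0.0], [-0.001, 0.0, -1.0]]
ft_force: [-0.3, -0.9, -0.9]
grip_width: 0.0207
gripper_force: 49.3
```

servo_tool(deltas="0 0 0 -8 0 0 0;0 0 0 -12 0 0 0;0 0 0 -14 0 0 0;0 0 0 -14 0 0 0;0 0 0 -14 0 0 0;0 0 0 -14 0 0 0;0 0 0 -14 0 0 0;0 0 0 -14 0 0 0")

```text
time_s: 19.2
position: [0.5463, 0.1621, 0.3019]
tool_rot: [[-0.971, 0.239, 0.001], [0.239, 0.971, 0.0], [-0.001, 0.0, -1.0]]
ft_force: [-0.3, -0.3, -0.0]
grip_width: 0.0207
gripper_force: 49.3
```

servo_tool(deltas="0 0 0 -14 0 0 0;0 0 0 -14 0 0 0;0 0 0 -10 0 0 0;0 0 0 0 0 0 0")

```text
time_s: 19.53
position: [0.5468, 0.1621, 0.3412]
tool_rot: [[-0.971, 0.239, 0.005], [0.239, 0.971, 0.0], [-0.005, 0.002, -1.0]]
ft_force: [0.2, 0.1, -1.8]
grip_width: 0.0207
gripper_force: 49.3
```

Run:
```python
from h import *
s=env.observe();x,y,z=s["position"];print(s["time_s"],s["position"],s["ft_force"])
w=env.get_image("scene");C=cloud(w)
D=sel(C,.617,.205,.05,.1195,.125);print("disc",circ(D))
for nm,r0,r1 in(("collar",.018,.036),("head",.13,.175)):
    Q=sel(C,x,y,.05,z-r1,z-r0);print(nm,len(Q),Q.min(0),Q.max(0))
```

```text
19.5333 [0.54682101 0.16213621 0.34124095] [ 0.23152165  0.10492759 -1.75974211]
disc [612.8 209.1  41.9]
collar 62 [0.53757885 0.14389807 0.30576606] [0.56775103 0.17982884 0.32309278]
head 246 [0.51851619 0.13131629 0.16632632] [0.58122028 0.19408966 0.21122626]
```

servo_tool(deltas="0 -2 -14 0 0 0 0;0 -3.8 -28 0 0 0 0;0 -3.8 -28 0 0 0 0;0 -3.8 -28 0 0 0 0;0 -3.8 -28 0 0 0 0;0 -3.8 -28 0 0 0 0;0 -3.8 -28 0 0 0 0;0 -3.8 -28 0 0 0 0")

```text
time_s: 20.25
position: [0.5233, -0.0498, 0.3377]
tool_rot: [[-0.971, 0.239, -0.001], [0.239, 0.971, 0.0], [0.001, 0.0, -1.0]]
ft_force: [1.5, -0.2, -1.4]
grip_width: 0.0209
gripper_force: 49.3
```

servo_tool(deltas="0 -3.8 -28 0 0 0 0;0 -3.8 -28 0 0 0 0;0 -3.8 -28 0 0 0 0;0 -3.8 -28 0 0 0 0;0 -3.8 -28 0 0 0 0;0 -2 -20 0 0 0 0;0 0 0 0 0 0 0;0 0 0 0 0 0 0")

```text
time_s: 20.92
position: [0.5057, -0.2096, 0.3375]
tool_rot: [[-0.97, 0.241, -0.001], [0.241, 0.97, 0.001], [0.002, 0.001, -1.0]]
ft_force: [-1.1, -0.4, -2.0]
grip_width: 0.0208
gripper_force: 49.4
```

servo_tool(deltas="0 0 0.5 20 0 0 0;0 0 0.5 30 0 0 0;0 0 0 30 0 0 0;0 0 0 25 0 0 0;0 0 0 14 0 0 0;0 0 0 5 0 0 0;0 0 0 0 0 0 0;0 0 0 0 0 0 0")

```text
time_s: 21.58
position: [0.5067, -0.2077, 0.2152]
tool_rot: [[-0.971, 0.239, 0.001], [0.239, 0.971, -0.001], [-0.001, -0.0, -1.0]]
ft_force: [0.3, -0.0, -1.6]
grip_width: 0.0206
gripper_force: 49.3
```

servo_tool(deltas="0 -8 0 0 0 0 0;0 -14 0 0 0 0 0;0 -14 0 0 0 0 0;0 -14 0 0 0 0 0;0 -14 0 0 0 0 0;0 -12 0 0 0 0 0;0 -7 0 0 0 0 0;0 0 0 0 0 0 0")

```text
time_s: 22.25
position: [0.5882, -0.2282, 0.2146]
tool_rot: [[-0.971, 0.239, 0.001], [0.239, 0.971, -0.001], [-0.001, -0.0, -1.0]]
ft_force: [-0.3, 0.1, -1.5]
grip_width: 0.021
gripper_force: 49.3
```

Run:
```python
from h import *
s=env.observe();print(s["time_s"],s["position"],s["ft_force"])
b=env.get_image("scene")["img"][:,:,::-1]
cv2.imwrite("pics/s6.png",cv2.resize(b[150:250,200:333],(798,600),interpolation=2))
```

```text
22.25 [ 0.58818883 -0.22820752  0.21461564] [-0.33220654  0.06796822 -1.45906228]
```

View pics/s6.png

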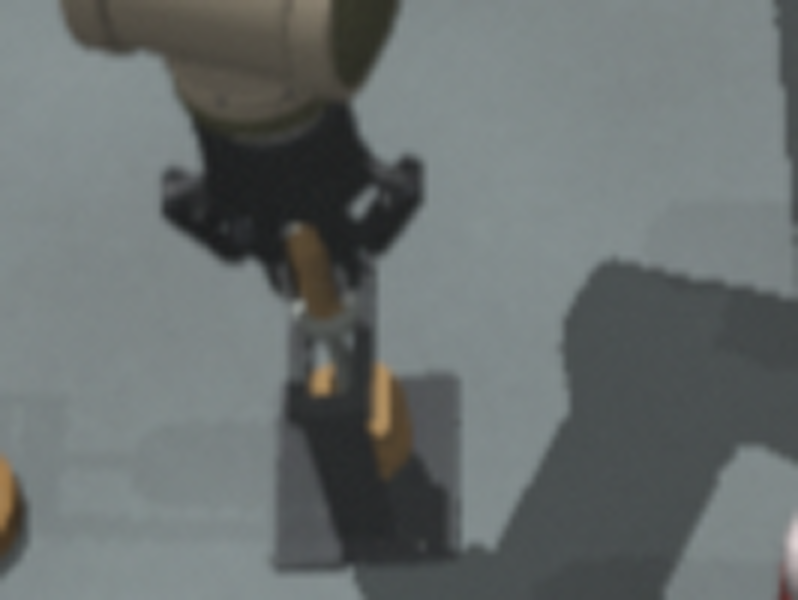

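The stem is in the slot, with the collar at about (330,315) above the prongs. Next I lower it and let go.

servo_tool(deltas="0 1.5 0 6 0 0 0;0 0 0 6 0 0 0;0 0 0 3 0 0 0;0 0 0 1.5 0 0 0;0 0 0 0 0 0 0;0 0 0 0 0 0 0")

```text
time_s: 22.8
position: [0.5853, -0.2276, 0.1979]
tool_rot: [[-0.971, 0.24, 0.0], [0.24, 0.971, -0.0], [-0.0, -0.0, -1.0]]
ft_force: [-0.6, 0.0, -1.5]
grip_width: 0.0207
gripper_force: 49.7
```

servo_tool(deltas="0.3 0 0 0 0 0 0;0.4 0 0 0 0 0 0;0.6 0 0 0 0 0 0;1 0 0 0 0 0 0;1 0 0 0 0 0 0;1 0 0 0 0 0 0;1 0 0 0 0 0 0;1 0 0 0 0 0 0")

```text
time_s: 23.47
position: [0.5854, -0.2276, 0.1978]
tool_rot: [[-0.971, 0.239, 0.0], [0.239, 0.971, -0.0], [-0.0, -0.0, -1.0]]
ft_force: [-0.3, 0.4, 1.0]
grip_width: 0.085
gripper_force: 0.0
```

servo_tool(deltas="1 0 0 -8 0 0 0;1 0 0 -20 0 0 0;1 0 0 -30 0 0 0;1 0 0 -35 0 0 0;1 30 0 -20 0 0 0;1 35 0 0 0 0 0;1 35 0 0 0 0 0;1 35 0 0 0 0 0")

```text
time_s: 24.13
position: [0.4528, -0.1947, 0.3115]
tool_rot: [[-0.971, 0.239, 0.001], [0.239, 0.971, -0.001], [-0.001, -0.001, -1.0]]
ft_force: [0.1, -0.6, 0.2]
grip_width: 0.0857
gripper_force: 0.0
```

servo_tool(deltas="1 0 0 0 0 0 0;1 0 0 0 0 0 0;1 0 0 0 0 0 0;1 0 0 0 0 0 0")

```text
time_s: 24.47
position: [0.4551, -0.1957, 0.311]
tool_rot: [[-0.971, 0.239, 0.001], [0.239, 0.971, -0.0], [-0.001, -0.0, -1.0]]
ft_force: [1.4, 0.0, 0.1]
grip_width: 0.0855
gripper_force: 0.0
```

Run:
```python
from h import *
s=env.observe();print(s["time_s"],s["position"],s["ft_force"])
for n in("top","scene"):
    w=env.get_image(n);C=cloud(w);b=w["img"][:,:,::-1]
    Q=sel(C,.586,-.228,.03,.228,.26);print(n,"handle",len(Q),Q.mean(0),Q[:,2].max(),circ(Q) if len(Q) else 0)
    Q=sel(C,.586,-.228,.025,.171,.18);print("collar",len(Q),Q.mean(0),circ(Q) if len(Q) else 0)
    D=sel(C,.617,.205,.05,.1195,.125);print("disc",circ(D)); K=sel(C,.637,.205,.02,.135,.16);print("knob",K.mean(0))
cv2.imwrite("pics/s7.png",cv2.resize(b[130:260,200:400],(800,520),interpolation=2))
```

```text
24.4667 [ 0.45514226 -0.19566279  0.31098859] [1.38539149 0.03296649 0.05747007]
top handle 53 [ 0.58436012 -0.22688564  0.23858596] 0.2441572246815198 [ 584.4 -227.2   10.9]
collar 50 [ 0.58383588 -0.22171347  0.17558681] [ 585.1 -224.7   19.2]
disc [612.2 208.   41.7]
knob [0.63746987 0.20572395 0.14899818]
scene handle 40 [ 0.58806549 -0.22677526  0.23585947] 0.24042123145873429 [ 586.3 -226.9   11.7]
collar 38 [ 0.59281466 -0.22555189  0.17402453] [ 586.6 -226.    17.3]
disc [611.5 206.6  43.9]
knob [0.64128736 0.20635818 0.14578872]
```

View pics/s7.png

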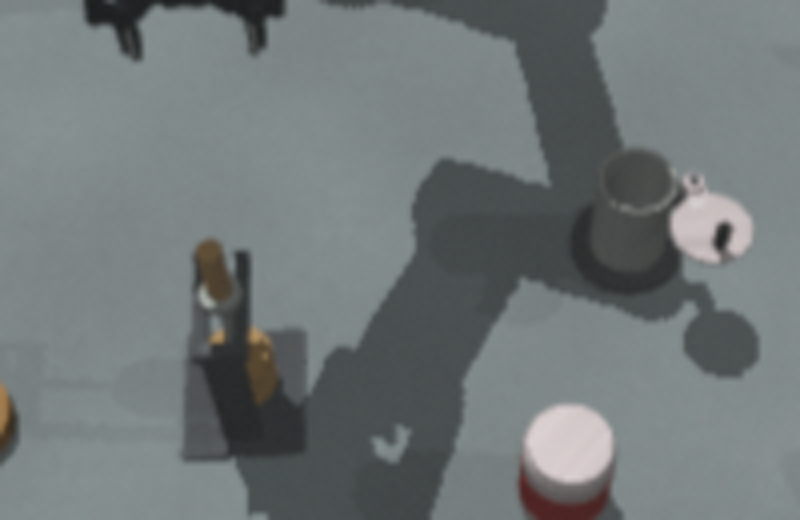

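The brush hangs upright in the fork (handle at (212,265), collar at (218,295), measured at the seat and at the right height). The pot stands open at (635,190) with the cover aside at (710,228), and the arm is clear.

```bash
python3 -c "
from rig import env
print(env.close_job())"
```

```text
the job is handed in; nothing more can be done
None
```

I handed the job in at about 24.5 s: cover swung aside (about 1.97 rad by camera), three strokes to about 5 mm above the floor by my estimate, brush hung back in the rack and the pot left standing open; the hand-in call returned no verdict.

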